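Find the stamped parts crate and push it to the dispatch line

ROBOT

A 6-joint arm with a two-finger parallel gripper is mounted at the origin on the work surface. World frame = base frame: x ahead of the robot, y to its left, z up, the work surface at z = 0. Lengths are in m, angles in rad, forces in N, time in s.
With the tool pointing down it reaches from about 0.375 to 0.825 m from the base axis. Payload 5.5 kg.
Tool frame: the origin (TCP) lies midway between the tips of the shut fingers; the grasp point (between the pads) lies 19 mm behind it (hold_point_z is the distance from the TCP to the grasp point, in m); z points along the fingers, y is the line along which they close (so a half turn about z gives the same grasp; the last joint's range is limited). The gripper opens to 85 mm and grips with 20 to 120 N. Pads are 22 mm wide; open, the fingers measure 114 mm over their backs; the gripper's body (76 mm by 85 mm) begins 54 mm behind the grasp point. The pads swing forward as they close: fully open they stand 13 mm farther back than shut.
Start: joints at [-1.21, 0.314, -0.047, 1.21, 0, 1.571], TCP at [0.212, -0.561, 0.193] pointing down, gripper open.
Joint ranges: [-2.67, 2.67], [-0.69, 1.73], [-1.03, 1.25], [-2.08, 2.16], [-1.42, 1.45], [-3.14, 3.14]. Speed limits (rad/s): [2.39, 2.39, 3.01, 3.14, 3.14, 3.14].

INTERFACE

Orientations are given as a rotation vector (axis times angle).
In Python, from rig import * gives the robot as it stands. Calls block until the motion is done:
- move_ptp(position, orientation): joint-space move of the TCP to a pose.
- movel(position, orientation=None, rate=0.15, threshold=None): straight line of the TCP; orientation=None keeps the orientation; rate is the mean speed in m/s. With threshold (N) it stops when the force on the tool has changed by that much, and returns True; else False.
- move_j(angles): joint-space move.
- open_jaws() and gripper_close(grasp_force=None): open the fingers fully, or close them until they stop; grasp_force is the grip in N (None keeps the last).
- hold(seconds).
- inverse_kinematics(position, orientation): joint angles nearest the present ones, or None.
- observe(): the state.
- snapshot(name): name is "side" or "top"; returns a dict with "pixels" (480x640x3 uint8, red, green, blue), "fx", "fy", "cx", "cy" (pixels), "k1" (the pictures are not rectified: a ray, as slopes to the right and down, at radius r is drawn at 1 + k1 r^2 times it, then the intrinsics apply), "R" (3x3) and "t" (3): a world point X has camera coordinates R X + t. Camera axes: x right, y down, z forward; pixel columns grow to the right and rows downward; lengths in m; the calibration is good to about 2 mm. A picture is of the moment at which its call begins. There is no depth.
A pose or a line that the arm cannot do raises IKError and nothing moves.
- close_job(): hands the job in; it is judged then, once.
Trained networks look in a picture, given as the dict that the camera call returned (one of the last four; its "shot" number tells which), for a name from the list of things; names that differ only in an ending like _2 or _b are one class to them, and where a whole thing is asked for, a point or a joint stands for the part that bears it (a point fixed in the world has none). Each returns a list of dicts, best first, with "confidence" (0 to 1); they miss things now and then, are a little off and sometimes report something else, mostly with a low value. They report only what shows in the picture. A call takes as long as a camera call. They do not tell look-alikes from the thing itself.
- search_frame(label, picture): "box" ([centre column, centre row, width, height] in pixels, round what is visible of it).
- silhouettes(label, picture): "region" (480x640 bool, what is visible of it) and "box" ([centre column, centre row, width, height] in pixels, round what is visible of it).
- place_of(label, picture): "at" ([column, row] in pixels: a listed point, or the origin of a listed thing).
The state is a dict: "time_s": time; "q": joint angles; "joint_velocities": joint speeds; "tau": joint torques, N m; "ee_pos": TCP position; "tool_rot": TCP orientation; "wrist_force": force on the tool from outside, world axes, zero at the start; "ft_torque": the same for the moment, N m; "finger_gap": opening from 0.0 (shut) to 1.0 (fully open); "grasp_force": force on a finger pad.
Only numpy, scipy, OpenCV 4.12 (cv2) and the standard library are available. Lean on these libraries where they do the work, as an engineer would, in place of code of your own. Each camera call takes 0.05 s, during which the arm holds its last target. There are 200 camera calls.

TASK

One of the two blue parts crates has a large orange inspection stamp on its underside. Without pinching or lifting anything, tip each crate steeply up towards the robot in turn, the one on the robot's left first, to about 55 degrees so that its underside shows, hold it so for a moment to look, and let it settle back flat. Then push the stamped crate along the bench until it stands flat across the yellow dispatch line, with the line under its middle; leave the other crate standing where it was, and leave everything else on the bench alone.

Things in the scene. Friction and masses are not known exactly. Their poses are not given: they have to be found in the camera images.
- crate_a: One of two identical open blue crates that swap places between runs; 100 mm deep (x), 130 wide (y), 105 high, walls 4, 0.35 to 0.57 kg, loose. z up, x away from the robot within 0.32 rad. Origin on its underside: near wall's outer face at x -42, far wall's at +58. Flat foot from x -42 to +22; beyond it the underside slopes up to 24 mm at the far wall. Fixed parts fill it to 61 mm; hollow above.
- crate_b: The other crate, same sizes and axes. A fingertip reaching in and pulling the near wall's inside near the top tips it towards the robot about that wall's lower edge. Centre of mass at x -7, 13 mm up: let go below about 1.1 rad of tilt, it drops back flat; beyond 1.25 it goes over onto that wall. Pushed high up it may tip forward; push low. Friction on the bench about 0.6.
- stamp (a point): Centre of the orange stamp, a flat rectangle 38 x 110 mm on the sloping far part of the stamped crate's underside (40 mm beyond and 12 mm above that crate's origin); hidden until the crate is tipped, then seen from the far side of the bench, beyond the crates.
- line: Dispatch line: flat yellow tape stuck on the bench, 25 mm wide (its x) and 620 mm long (its y), running left to right beyond both crates. Origin at its centre at bench height; x points away from the robot. Flush, offers no resistance.
- barrel: Bystander, not to be disturbed: loose black barrel connector, upright, 24 mm across, 36 mm high. Origin: centre of its underside.
- adapter: Bystander, not to be disturbed: loose steel adapter, upright, 22 mm across, 30 mm high. Origin: centre of its underside.
- driver: Bystander, not to be disturbed: screwdriver lying flat, 170 mm long. Origin: at its middle.
- tape: Bystander, not to be disturbed: dark blue tape dispenser, 140 x 55 mm, 87 mm high. Origin: centre of its underside.
- mug: Bystander, not to be disturbed: white mug, 76 mm across, 85 mm high. Origin: centre of its underside.
- jar: Bystander, not to be disturbed: amber jar with a white cap, 52 mm across, 60 mm high. Origin: centre of its underside.
Things that resemble listed ones, but are neither listed nor needed, are in the scene too. What is shaped like the crate_a but green or purple is not meant.

How it is judged:
By the outcome, as a careful person would: the job done as asked, in the order asked, and still so for the second after the job is handed in, with the robot touching nothing.
It also fails if it takes over 72 s, if anything falls off the work surface, if the arm or the gripper's body presses on something with over 40 N, if the wrist force passes 120 N, or if a joint passes its speed limit or range.

## Working session

There is one attempt and no reset: what is moved stays moved. The work goes in short steps, each a Python script; the robot and the scene stay as the last script left them, time stands still between calls to the robot, and variables do not carry over. Pictures are saved under pics/ and viewed, at most 10 in all, crops included, and the job is handed in when it is done.

```bash
mkdir -p pics; ls; python3 - <<'E'
from rig import *
import cv2,numpy as np
s=observe();print(s["time_s"],s["ee_pos"],s["tool_rot"],s["finger_gap"])
for n in("top","side"):
    p=snapshot(n);cv2.imwrite(f"pics/{n}0.png",p["pixels"][:,:,::-1])
    print(n,{k:np.round(p[k],4).tolist() for k in("fx","fy","cx","cy","k1","R","t")})
    for l in("crate_a","line","barrel","adapter","driver","tape","mug","jar"):
        print(l,[(np.round(d["at"]).tolist(),round(d["confidence"],2)) for d in place_of(l,p)][:5])
    print([(np.round(d["box"]).tolist(),round(d["confidence"],2)) for d in search_frame("crate_a",p)])
E
```

```text
pics
0.0 [ 0.21160585 -0.56077466  0.19172916] [-3.08893689e+00 -5.63469056e-01  5.17867907e-04] 1.0057809062528353
top {'fx': 611.0516, 'fy': 611.0516, 'cx': 307.0111, 'cy': 247.4483, 'k1': 0.0347, 'R': [[0.0067, -1.0, 0.0009], [-0.9936, -0.0068, -0.1126], [0.1126, -0.0002, -0.9936]], 't': [0.021, 0.4913, 1.5712]}
crate_a [([126.0, 295.0], 0.97), ([247.0, 218.0], 0.72), ([399.0, 331.0], 0.71), ([379.0, 237.0], 0.57), ([484.0, 227.0], 0.55)]
line [([322.0, 180.0], 0.82)]
barrel [([321.0, 238.0], 0.58)]
adapter [([322.0, 193.0], 0.44)]
driver [([190.0, 269.0], 0.58)]
tape [([484.0, 226.0], 0.84)]
mug [([175.0, 183.0], 0.78)]
jar [([475.0, 282.0], 0.82)]
[([405.0, 332.0, 52.0, 61.0], 0.92), ([245.0, 213.0, 60.0, 49.0], 0.82), ([383.0, 231.0, 59.0, 51.0], 0.59)]
side {'fx': 512.4296, 'fy': 512.4296, 'cx': 317.6707, 'cy': 240.668, 'k1': -0.0119, 'R': [[-0.7222, -0.6915, -0.0167], [-0.4924, 0.5309, -0.6897], [0.4858, -0.4899, -0.7239]], 't': [0.3596, 0.2613, 1.1287]}
crate_a [([245.0, 272.0], 0.97), ([199.0, 405.0], 0.9), ([355.0, 215.0], 0.73)]
line [([274.0, 213.0], 0.86)]
barrel [([311.0, 240.0], 0.61)]
adapter [([283.0, 222.0], 0.59)]
driver [([236.0, 340.0], 0.73), ([354.0, 215.0], 0.57)]
tape [([401.0, 160.0], 0.57)]
mug [([164.0, 292.0], 0.79)]
jar [([435.0, 186.0], 0.37), ([274.0, 212.0], 0.36)]
[([189.0, 390.0, 86.0, 93.0], 0.7), ([240.0, 259.0, 72.0, 71.0], 0.67), ([415.0, 226.0, 26.0, 49.0], 0.59)]
```

View pics/top0.png

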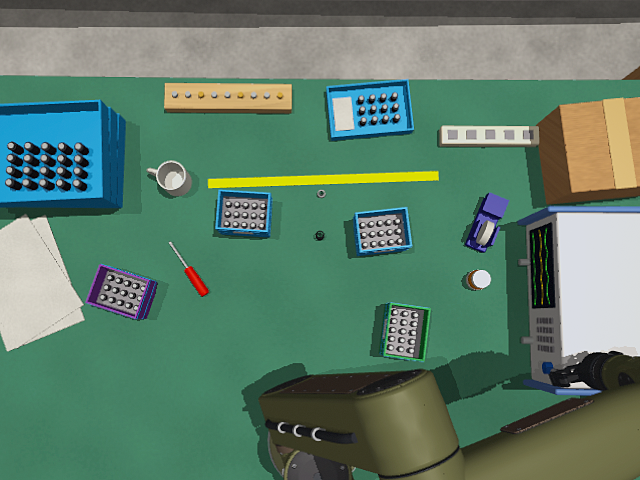

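View pics/side0.png

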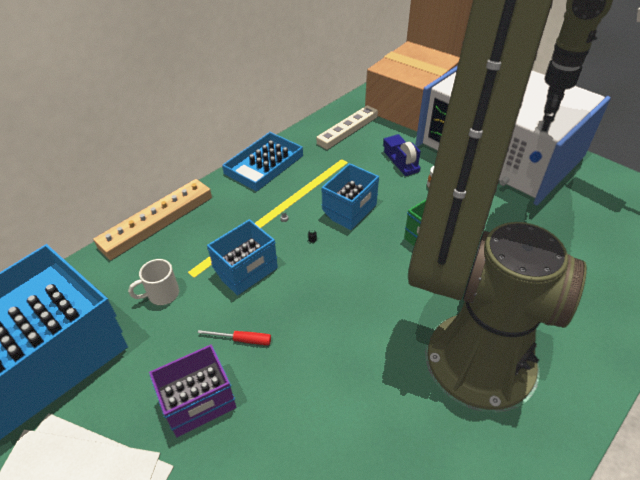

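Blue crates wanted: left (245,213) and right (382,231) in top view. Possible confusions: the green crate (405,331), purple crate (122,291), big blue bin (60,150) and shallow blue tray (370,110). The two small blue ones near the line match by size and colour. Next I fit their poses and check a crop. The side camera sits behind the robot, so only the top camera has any chance of seeing the stamp, and only at a steep tilt.

```bash
cat > h.py <<'E'
from rig import *
import cv2,numpy as np,json
from scipy.optimize import minimize
from scipy.spatial.transform import Rotation as Ro
def proj(p,X):
    c=np.atleast_2d(X)@np.array(p["R"]).T+np.array(p["t"]); s=c[:,:2]/c[:,2:]
    s=s*(1+p["k1"]*(s**2).sum(1,keepdims=True)); return s*[p["fx"],p["fy"]]+[p["cx"],p["cy"]]
def unproj(p,uv,z=0):
    s=(np.atleast_2d(uv)-[p["cx"],p["cy"]])/[p["fx"],p["fy"]]; d=s.copy()
    for _ in range(5): d=s/(1+p["k1"]*(d**2).sum(1,keepdims=True))
    R=np.array(p["R"]);C=-R.T@np.array(p["t"]); w=np.c_[d,np.ones(len(d))]@R
    return C+w*((z-C[2])/w[:,2:])
PTS=np.array([[x,y,z] for y in(-.065,.065) for x,z in((-.042,0),(.022,0),(.058,.024),(-.042,.105),(.058,.105))])
def place(pose,P=PTS):
    x,y,a=pose; return np.c_[P[:,0]*np.cos(a)-P[:,1]*np.sin(a)+x,P[:,0]*np.sin(a)+P[:,1]*np.cos(a)+y,P[:,2]]
def bluehull(p,guess):
    hsv=cv2.cvtColor(p["pixels"],cv2.COLOR_RGB2HSV)
    m=cv2.inRange(hsv,(96,110,50),(114,255,255))
    roi=np.zeros_like(m);cv2.fillConvexPoly(roi,cv2.convexHull(proj(p,place(guess)).astype(np.int32)),1)
    roi=cv2.dilate(roi,np.ones((25,25)));m=m*roi
    n,l,st,_=cv2.connectedComponentsWithStats(m);k=1+st[1:,4].argmax()
    return cv2.convexHull(np.argwhere(l==k)[:,::-1].astype(np.float32)).reshape(-1,2)
def fit(ps,guess):
    hs=[bluehull(p,guess) for p in ps]
    def cost(v):
        c=0
        for p,h in zip(ps,hs):
            q=cv2.convexHull(proj(p,place(v)).astype(np.float32))
            i=cv2.intersectConvexConvex(q,h.reshape(-1,1,2))[0]; a=cv2.contourArea(q)+cv2.contourArea(h)
            c+=1-i/(a-i)
        return c
    S=np.array(guess)+np.array([[0,0,0],[.02,0,0],[0,.02,0],[0,0,.15]])
    r=minimize(cost,guess,method="Nelder-Mead",options=dict(initial_simplex=S,xatol=1e-5,fatol=1e-5))
    return r.x,r.fun/len(ps)
def line(p):
    hsv=cv2.cvtColor(p["pixels"],cv2.COLOR_RGB2HSV);m=cv2.inRange(hsv,(24,180,120),(34,255,255))
    n,l,st,_=cv2.connectedComponentsWithStats(m);k=1+st[1:,4].argmax()
    return cv2.minAreaRect(unproj(p,np.argwhere(l==k)[:,::-1].astype(float))[:,:2].astype(np.float32))
def ori(yaw,phi,turn=0):  # tool down, x-axis ahead side, leaned so fingers point ahead by phi
    M=Ro.from_euler("z",yaw)*Ro.from_euler("y",-phi)*Ro.from_matrix(np.diag([1,-1,-1]))*Ro.from_euler("z",turn)
    return M.as_rotvec()
def tip(pose,th,k=.6,h=.085,lead=0.):
    """TCP pose with the finger's near lower corner on the inner near wall at height h, crate tilted th."""
    x,z=.004+lead,h; phi=k*max(th,0)
    cx=x*np.cos(th)-z*np.sin(th); cz=x*np.sin(th)+z*np.cos(th)
    cx+=.011*np.cos(phi); cz+=.011*np.sin(phi)
    a=pose[2]; X=-.042+cx
    return np.array([pose[0]+X*np.cos(a),pose[1]+X*np.sin(a),cz]),phi
E
python3 - <<'E'
from h import *
ps=[snapshot("top"),snapshot("side")]
out={}
for n,g in(("L",(.57,.18,0)),("R",(.52,-.1,.1))):
    for s in (ps[:1],ps): v,c=fit(s,g);print(n,np.round(v,4),round(c,3))
    out[n]=v.tolist()
json.dump(out,open("pose.json","w"))
for p in ps:print(line(p))
for n,uv in dict(barrel=(321,238),adapter=(322,193)).items():print(n,unproj(ps[0],uv))
im=ps[0]["pixels"][:,:,::-1].copy();im=cv2.resize(im[160:275,195:435],None,fx=3,fy=3)
for v in out.values():
    q=(proj(ps[0],place(v))-[195,160])*3
    cv2.polylines(im,[cv2.convexHull(q.astype(np.int32))],1,(0,0,255),1)
cv2.imwrite("pics/crop.png",im)
q0=observe()["q"]
for n,v in out.items():
  for k in(.5,.6,.8):
    print(n,k,[inverse_kinematics(P,ori(v[2],f,t)) is not None for t in(0,np.pi/2,np.pi,-np.pi/2) for P,f in [tip(v,th,k) for th in(0,.5,.96,1.2)]])
E
```

```text
L [ 0.5672  0.1877 -0.0585] 0.015
L [ 0.5676  0.187  -0.0491] 0.027
R [ 0.5189 -0.1376  0.1149] 0.25
R [ 0.5231 -0.1663  0.1345] 0.154
((0.6794973015785217, -0.017427265644073486), (0.025591520592570305, 0.6194866895675659), 2.396191358566284)
((0.687049150466919, -0.1350879967212677), (0.021341856569051743, 0.3761942982673645), 2.490107297897339)
barrel [[ 0.51992979 -0.01283784  0.        ]]
adapter [[ 0.64192228 -0.01500952  0.        ]]
L 0.5 [True, True, True, False, True, True, True, False, True, True, True, False, True, True, True, False]
L 0.6 [True, True, False, False, True, True, False, False, True, True, False, False, True, True, False, False]
L 0.8 [True, True, False, False, True, True, False, False, True, True, False, False, True, True, False, False]
R 0.5 [True, True, True, False, True, True, True, False, True, True, True, False, True, True, True, False]
R 0.6 [True, True, False, False, True, True, False, False, True, True, False, False, True, True, False, False]
R 0.8 [True, True, False, False, True, True, False, False, True, True, False, False, True, True, False, False]
```

View pics/crop.png

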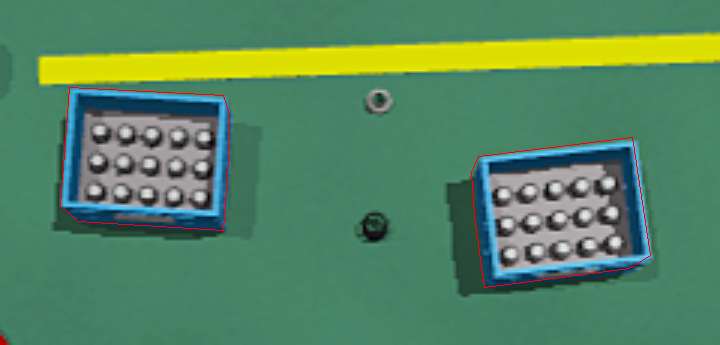

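The crop shows both open blue crates with nests of parts, left at top px ~(244,212) and right at ~(382,231). The left overlay fits tightly, but the right fit is clipped by my rough guess, so I refit it and check how far the tool can lean.

```bash
python3 - <<'E'
from h import *
out=json.load(open("pose.json"))
ps=[snapshot("top"),snapshot("side")]
for s in (ps[:1],ps): v,c=fit(s,(.52,-.14,.12));print(np.round(v,4),round(c,3)); v,c=fit(s,v);print(np.round(v,4),round(c,3))
v,c=fit(ps[:1],v);out["R"]=v.tolist(); print(v,c); json.dump(out,open("pose.json","w"))
for n,v in out.items():
  for th in(.96,1.05,1.1,1.15,1.2):
    r=[]
    for phi in np.arange(-.2,.8,.05):
      P,f=tip(v,th,phi/th,.092)
      if phi<0: P,_=tip(v,th,0,.092);f=phi
      if inverse_kinematics(P,ori(v[2],f)) is not None:r.append(round(f,2))
    print(n,th,np.round(P,3),r[:1],r[-1:])
E
```

```text
[ 0.5223 -0.1668  0.1153] 0.008
[ 0.5223 -0.1668  0.1153] 0.008
[ 0.5224 -0.1669  0.1162] 0.021
[ 0.5224 -0.1669  0.1162] 0.021
[ 0.5223102  -0.16675412  0.11535639] 0.008242619290698583
L 0.96 [0.461 0.192 0.064] [np.float64(-0.2)] [np.float64(0.55)]
L 1.05 [0.456 0.192 0.057] [np.float64(-0.2)] [np.float64(0.5)]
L 1.1 [0.454 0.193 0.053] [np.float64(-0.2)] [np.float64(0.5)]
L 1.15 [0.451 0.193 0.049] [np.float64(-0.2)] [np.float64(0.5)]
L 1.2 [0.45  0.193 0.045] [np.float64(-0.2)] [np.float64(0.5)]
R 0.96 [ 0.416 -0.179  0.064] [np.float64(-0.2)] [np.float64(0.5)]
R 1.05 [ 0.411 -0.18   0.057] [np.float64(-0.2)] [np.float64(0.45)]
R 1.1 [ 0.409 -0.18   0.053] [np.float64(-0.2)] [np.float64(0.45)]
R 1.15 [ 0.407 -0.18   0.049] [np.float64(-0.2)] [np.float64(0.45)]
R 1.2 [ 0.405 -0.18   0.045] [np.float64(-0.2)] [np.float64(0.45)]
```

```bash
cat >> h.py <<'E'
H=.092
def go(v,th,lead=0.,rate=.08):
    P,f=tip(v,th,min(.44*th,.43)/max(th,1e-6),H,lead)
    movel(P,ori(v[2],f),rate=rate)
def up(v,a,b,n,rate=.08):
    for th in np.linspace(a,b,n+1)[1:]: go(v,th,0.,rate)
def enter(v):
    gripper_close(); s=observe(); p=np.array(s["ee_pos"])
    if p[2]<.22: movel([p[0],p[1],.25],rate=.3)
    P,f=tip(v,0,0,H,.02)
    move_ptp(P+[0,0,.10],ori(v[2],0)); movel(P,rate=.15)
def leave(v,a,n=6):
    up(v,a,0,n); go(v,0,.02); P,f=tip(v,0,0,H,.02); movel(P+[0,0,.13],rate=.2)
def shots(tag):
    for n in("top","side"):
        p=snapshot(n);cv2.imwrite(f"pics/{n}_{tag}.png",p["pixels"][:,:,::-1])
        print(tag,n,[(np.round(d["at"]).tolist(),round(d["confidence"],2)) for d in place_of("stamp",p)])
E
python3 - <<'E'
from h import *
v=json.load(open("pose.json"))["L"]
enter(v);s=observe();print(s["time_s"],s["wrist_force"])
up(v,0,.96,7);s=observe();print(s["time_s"],s["wrist_force"],s["ee_pos"])
shots("L96")
a=cv2.imread("pics/top_L96.png")[150:290,150:340];b=cv2.imread("pics/side_L96.png")[170:340,150:360]
a=cv2.resize(a,(570,420),interpolation=2)[:,:400];b=cv2.resize(b,(400,324))
c=np.zeros((420,800,3),np.uint8);c[:,:400]=a;c[:324,400:]=b;cv2.imwrite("pics/L96.png",c)
E
```

```text
6.7333 [-0.45920649  0.48732347  0.32497054]
9.1417 [0.01789057 0.79830926 0.37257554] [0.46295406 0.1922839  0.06079156]
L96 top [([248.0, 205.0], 0.93), ([412.0, 335.0], 0.81), ([134.0, 278.0], 0.58)]
L96 side [([444.0, 232.0], 0.83), ([192.0, 385.0], 0.61)]
```

View pics/L96.png

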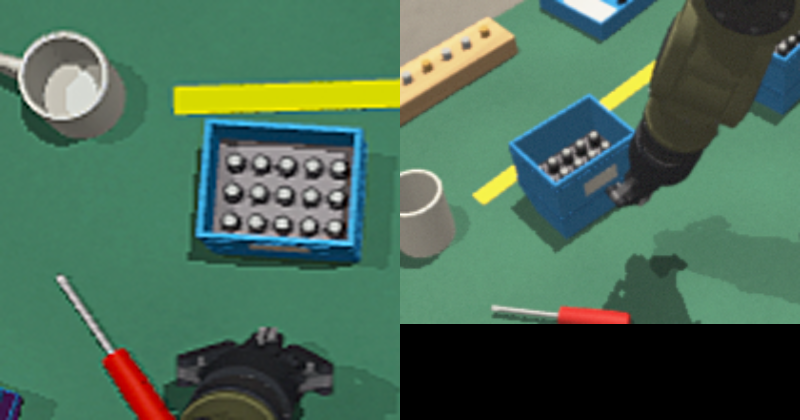

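The gripper ended up in front of the crate, which stands flat at ~(244,212): the finger slipped out over the wall. I check the pose and gap, then retry deeper, logging the force on the way.

```bash
python3 - <<'E'
from h import *
import h
J=json.load(open("pose.json"));v=J["L"]
s=observe();print(s["finger_gap"])
p=np.array(s["ee_pos"]);movel([p[0],p[1],.25],rate=.3)
P,f=tip(v,0,0,.07,.02);
move_ptp(P+[0,0,.13],ori(v[2],0))
v2,c=fit([snapshot("side")],v);print(np.round(v,4),np.round(v2,4),c)
movel(P,rate=.15);s=observe();print(s["time_s"],s["ee_pos"],P)
h.H=.07
for th in(0,.08,.16,.24):
    go(v,th,0.,.05);s=observe();print(th,np.round(s["wrist_force"],2),np.round(s["ee_pos"],4),s["finger_gap"])
p=snapshot("top");q=snapshot("side")
a=cv2.resize(p["pixels"][150:290,180:320],(400,400));b=cv2.resize(q["pixels"][170:340,150:320],(400,400))
cv2.imwrite("pics/L24.png",np.hstack([a,b])[:,:,::-1])
E
```

```text
-0.0012330003030838874
[ 0.5676  0.187  -0.0491] [ 0.5693  0.1853 -0.0557] 0.011229323358361132
11.8833 [0.56129761 0.18775881 0.07125862] [0.56061935 0.18731252 0.07      ]
0 [ 0.23 -0.06 -0.37] [0.5406 0.1884 0.0702] 0.0032366636972884794
0.08 [-0.2   0.07  0.09] [0.5346 0.1886 0.0706] 0.00046269021763143114
0.16 [ 0.62 -0.15  1.27] [0.5292 0.1888 0.0706] -0.0020423044631541604
0.24 [0.77 0.63 0.23] [0.5237 0.1891 0.0701] 0.00023344667072356057
```

View pics/L24.png

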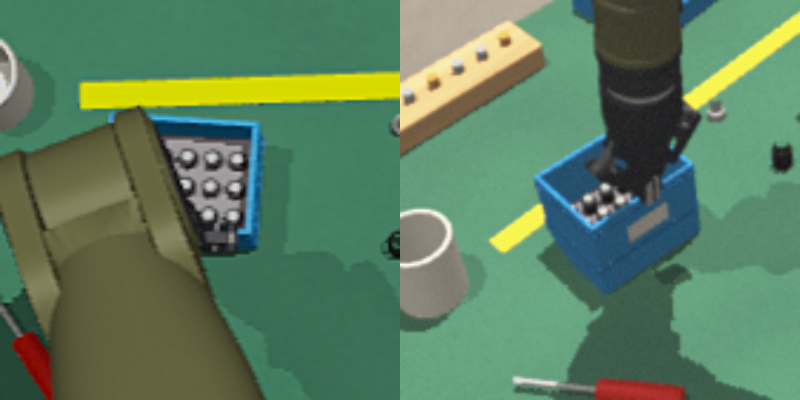

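The finger is now inside by the near wall (top view ~(256,233)). I go on, measuring the tilt from the side picture with the model.

```bash
cat >> h.py <<'E'
def tilted(v,th):
    X=PTS.copy();x=PTS[:,0]+.042;z=PTS[:,2]
    X[:,0]=x*np.cos(th)-z*np.sin(th)-.042;X[:,2]=x*np.sin(th)+z*np.cos(th)
    return place(v,X)
def tilt(p,v):
    h=bluehull(p,v);r=[]
    T=np.arange(0,1.5,.02)
    for th in T:
        q=cv2.convexHull(proj(p,tilted(v,th)).astype(np.float32))
        i=cv2.intersectConvexConvex(q,h.reshape(-1,1,2))[0];a=cv2.contourArea(q)+cv2.contourArea(h);r.append(i/(a-i))
    k=int(np.argmax(r));return round(T[k],2),round(r[k],3)
E
python3 - <<'E'
from h import *
import h
h.H=.07
v=json.load(open("pose.json"))["L"]
print("now",tilt(snapshot("side"),v))
for th in(.36,.48,.6):
    go(v,th,0.,.06);s=observe();q=snapshot("side");print(th,tilt(q,v),np.round(s["wrist_force"],2),np.round(s["ee_pos"],4))
cv2.imwrite("pics/L60.png",cv2.resize(q["pixels"][150:340,130:340],(500,450))[:,:,::-1])
E
```

```text
now (np.float64(0.0), 0.92)
0.36 (np.float64(0.0), 0.931) [ 0.52  0.6  -0.72] [0.5151 0.1894 0.0686]
0.48 (np.float64(0.0), 0.926) [0.39 0.88 0.24] [0.5074 0.1899 0.0663]
0.6 (np.float64(0.0), 0.935) [ 0.85 -0.85 -0.04] [0.4999 0.1903 0.0629]
```

View pics/L60.png

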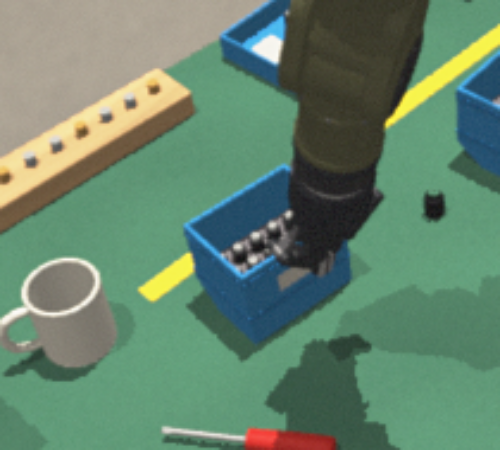

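```bash
python3 - <<'E'
from h import *
v=json.load(open("pose.json"))["L"]
s=observe();T=np.array(s["ee_pos"]);M=Ro.from_rotvec(s["tool_rot"]).as_matrix();print(T,M.round(2).tolist())
o=[]
for n,(r0,r1,c0,c1) in(("top",(150,300,180,330)),("side",(190,340,170,320))):
    p=snapshot(n);im=cv2.resize(p["pixels"][r0:r1,c0:c1],(400,400))[:,:,::-1].copy();k=400/150
    f=lambda X:((proj(p,X)-[c0,r0])*k).astype(int)
    cv2.polylines(im,[cv2.convexHull(f(place(v)))],1,(0,0,255),1)
    a,b=f(np.array([T,T-M[:,2]*.073]));cv2.line(im,a,b,(0,255,0),1);cv2.circle(im,a,3,(0,255,255),-1);o.append(im)
    if n=="top":print(fit([p],v))
cv2.imwrite("pics/L60b.png",np.hstack(o))
E
```

```text
[0.50075373 0.19050152 0.06331827] [[0.96, -0.05, 0.26], [-0.05, -1.0, -0.01], [0.26, -0.0, -0.97]]
(array([ 0.56721399,  0.18770451, -0.05853428]), np.float64(0.015520233428756414))
```

View pics/L60b.png

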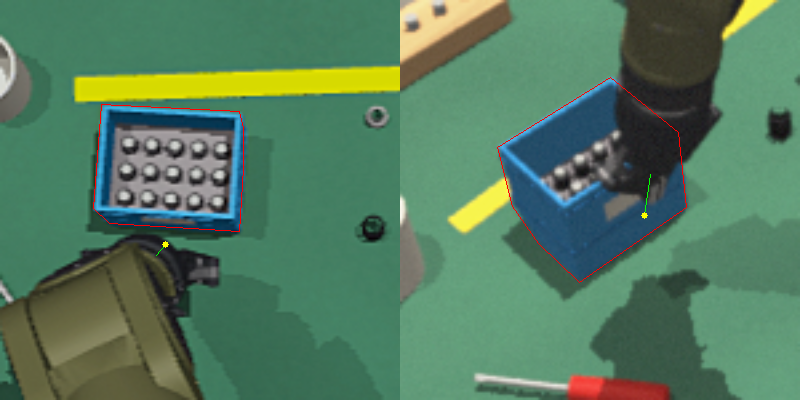

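The crate hasn't moved and the finger is now outside in front of it (TCP drawn at ~(645,215) on blue), so the real tip may be short of the TCP. I sample the pixels along the tool axis to find where the finger really ends.

```bash
python3 - <<'E'
from h import *
s=observe();print(s["time_s"],s["finger_gap"],s["wrist_force"])
T=np.array(s["ee_pos"]);M=Ro.from_rotvec(s["tool_rot"]).as_matrix()
for n in("side","top"):
    p=snapshot(n)
    for d in range(-10,75,6):
        row=[]
        for yo in(-.03,-.02,-.01,0,.01,.02,.03):
            u=proj(p,T-M[:,2]*d/1000+M[:,1]*yo)[0].round().astype(int);row.append("%d,%d,%d"%tuple(p["pixels"][u[1],u[0]]))
        print(n,d,u,row)
E
```

```text
14.4917 0.004234623325926963 [ 0.33823189 -1.0218428  -0.05717543]
side -10 [271 266] ['32,76,103', '36,79,105', '31,75,101', '33,76,102', '35,75,103', '38,79,103', '38,78,103']
side -4 [271 265] ['39,75,105', '35,76,104', '35,75,104', '38,80,107', '38,77,104', '35,74,103', '39,78,104']
side 2 [271 264] ['35,76,103', '40,76,106', '37,77,104', '35,77,105', '34,77,104', '37,77,104', '32,75,103']
side 8 [271 262] ['38,76,103', '35,75,101', '36,74,100', '29,73,101', '38,76,105', '39,77,103', '29,71,99']
side 14 [272 261] ['32,72,102', '35,70,97', '36,74,103', '32,74,100', '74,81,90', '66,77,87', '35,71,97']
side 20 [272 260] ['35,71,98', '27,65,93', '34,65,95', '41,71,95', '88,86,84', '44,71,93', '35,69,98']
side 26 [272 259] ['29,74,101', '30,70,99', '32,76,104', '46,55,61', '67,64,61', '58,76,95', '39,75,104']
side 32 [272 257] ['45,79,106', '37,76,104', '41,78,102', '41,40,41', '64,61,61', '61,71,81', '27,73,103']
side 38 [272 256] ['34,75,101', '72,90,103', '74,91,106', '68,64,64', '78,79,76', '70,70,69', '39,78,105']
side 44 [273 255] ['117,112,104', '116,113,105', '116,112,103', '5
[... 1439 characters left out ...]
['66,66,41', '61,61,50', '25,23,24', '49,52,55', '24,25,29', '21,17,23', '29,30,31']
top 44 [252 245] ['66,66,41', '75,75,45', '41,42,46', '49,52,55', '24,25,29', '21,17,23', '22,20,26']
top 50 [252 245] ['77,76,50', '75,75,45', '41,42,46', '49,52,55', '31,31,35', '26,27,29', '22,20,26']
top 56 [252 245] ['71,70,45', '50,51,30', '67,67,61', '25,25,28', '51,53,57', '25,25,29', '22,20,26']
top 62 [251 246] ['71,70,45', '47,48,32', '107,105,65', '25,25,28', '51,53,57', '25,25,29', '26,29,31']
top 68 [251 246] ['76,77,48', '47,48,32', '107,105,65', '25,25,28', '53,56,59', '25,26,28', '26,29,31']
top 74 [251 246] ['75,74,49', '55,54,35', '63,64,41', '69,69,61', '53,56,59', '25,26,28', '26,29,31']
```

```bash
python3 - <<'E'
from h import *
v=json.load(open("pose.json"))["L"]
p=np.array(observe()["ee_pos"]);movel([p[0],p[1],.22],ori(v[2],0),rate=.3)
P,f=tip(v,0,0,.075,.025)
movel(P+[0,0,.14],rate=.3); movel(P,rate=.2)
fr=[]
def grab():
    q=snapshot("side");s=observe();T=np.array(s["ee_pos"])
    im=cv2.resize(q["pixels"][195:300,185:290],(266,266),interpolation=2)[:,:,::-1].copy();k=266/105
    a=((proj(q,T)[0]-[185,195])*k).astype(int);cv2.circle(im,a,2,(0,255,255),-1);fr.append(im)
    print(s["time_s"],T.round(4),s["wrist_force"].round(2),tilt(q,v))
grab()
for d in(.015,.025,.032,.039,.046):
    movel(P-[d,0,0],rate=.05);grab()
cv2.imwrite("pics/seq.png",np.vstack([np.hstack(fr[:3]),np.hstack(fr[3:])]))
E
```

```text
16.5833 [0.5665 0.1875 0.0766] [ 0.66 -0.56  1.18] (np.float64(0.0), 0.946)
17.0833 [0.5507 0.1872 0.0753] [ 0.28 -0.5  -0.38] (np.float64(0.0), 0.92)
17.4833 [0.5405 0.1871 0.075 ] [ 0.31 -0.09 -0.28] (np.float64(0.0), 0.909)
17.825 [0.5335 0.1871 0.075 ] [ 0.24 -0.48 -0.42] (np.float64(0.0), 0.895)
18.1667 [0.5265 0.1871 0.075 ] [ 0.4  -0.06  0.78] (np.float64(0.0), 0.89)
18.5083 [0.5195 0.1871 0.075 ] [0.59 0.57 0.25] (np.float64(0.0), 0.917)
```

View pics/seq.png

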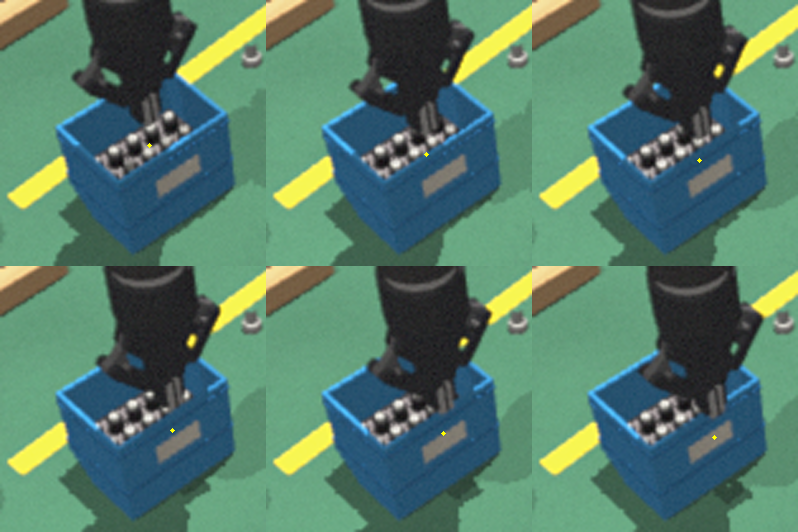

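The frames show the real fingertips ~9 px (about 25-30 mm) above the reported TCP, so they cleared the rim. I measure the offset by touching the bare bench in front of the crate.

```bash
python3 - <<'E'
from h import *
v=json.load(open("pose.json"))["L"]
p=np.array(observe()["ee_pos"]);movel([.46,.19,.10],rate=.25)
movel([.46,.19,.02],rate=.12)
r=movel([.46,.19,-.04],rate=.03,threshold=4);s=observe();print(r,s["time_s"],s["ee_pos"],s["wrist_force"])
movel([.46,.19,.13],rate=.3)
E
```

```text
True 21.5417 [ 0.45993445  0.18997983 -0.03865701] [-1.11934896  1.27841137  5.569059  ]
```

```bash
cat >> h.py <<'E'
D=.035; H=.08; PM=.40   # real finger tips end D short of the reported TCP
def pose(v,th,lead=0.):
    phi=min(.42*th,PM); P,f=tip(v,th,phi/max(th,1e-6),H,lead)
    return P+D*Ro.from_rotvec(ori(v[2],f)).as_matrix()[:,2],ori(v[2],f)
def go(v,th,lead=0.,rate=.08):
    P,o=pose(v,th,lead); movel(P,o,rate=rate)
def enter(v):
    P,o=pose(v,0,.02); move_ptp(P+[0,0,.12],o); movel(P,rate=.2)
def leave(v,a,n=6,rate=.08):
    up(v,a,0,n,rate); go(v,0,.02); P,o=pose(v,0,.02); movel(P+[0,0,.12],rate=.25)
E
python3 - <<'E'
from h import *
import h
J=json.load(open("pose.json"))
for n in J:
    for pm in(.4,.35,.3,.25,.2):
        h.PM=pm
        print(n,pm,[inverse_kinematics(*pose(J[n],t)) is not None for t in(0,.5,.9,1.,1.1,1.2)])
h.PM=.3
v=J["L"];enter(v);print(observe()["wrist_force"].round(2))
for th in(0,.1,.25):
    go(v,th);q=snapshot("side");s=observe();print(s["time_s"],th,s["wrist_force"].round(2),tilt(q,v))
E
```

```text
L 0.4 [True, True, True, True, True, True]
L 0.35 [True, True, True, True, True, True]
L 0.3 [True, True, True, True, True, True]
L 0.25 [True, True, True, True, True, True]
L 0.2 [True, True, True, True, True, True]
R 0.4 [True, True, True, True, True, True]
R 0.35 [True, True, True, True, True, True]
R 0.3 [True, True, True, True, True, True]
R 0.25 [True, True, True, True, True, True]
R 0.2 [True, True, True, True, True, True]
[-0.11 -0.19  1.45]
23.9667 0 [1.76 0.62 1.18] (np.float64(0.0), 0.905)
24.2667 0.1 [ 2.03 -0.04 -0.16] (np.float64(0.1), 0.905)
24.5917 0.25 [ 1.13 -0.73 -0.16] (np.float64(0.26), 0.892)
```

Now it tips as modelled, so on to about 55 degrees and a look.

```bash
python3 - <<'E'
from h import *
v=json.load(open("pose.json"))["L"]
def orange(p,v,th):
    q=proj(p,tilted(v,th));a=np.floor(q.min(0)-8).astype(int);b=np.ceil(q.max(0)+8).astype(int)
    c=p["pixels"][a[1]:b[1],a[0]:b[0]];m=cv2.inRange(cv2.cvtColor(c,cv2.COLOR_RGB2HSV),(3,120,90),(20,255,255))
    return int((m>0).sum()),(np.argwhere(m)[:,::-1].mean(0)+a).round().tolist() if m.any() else None
up(v,.25,.96,5)
q=snapshot("side");p=snapshot("top");s=observe();print(s["time_s"],s["wrist_force"].round(2),tilt(q,v),orange(p,v,.96),orange(q,v,.96))
cv2.imwrite("pics/Ltop.png",p["pixels"][:,:,::-1]);cv2.imwrite("pics/Lside.png",q["pixels"][:,:,::-1])
for l in (p,q):print([(np.round(d["at"]).tolist(),round(d["confidence"],2)) for d in place_of("stamp",l)])
hold(.9)
go(v,1.06,rate=.06);p=snapshot("top");q=snapshot("side");print(tilt(q,v),orange(p,v,1.06),observe()["time_s"])
cv2.imwrite("pics/Ltop2.png",p["pixels"][:,:,::-1])
E
```

```text
26.025 [ 0.15 -0.34  0.74] (np.float64(0.92), 0.867) (0, None) (0, None)
[([412.0, 333.0], 0.97), ([134.0, 281.0], 0.9), ([247.0, 216.0], 0.56)]
[([245.0, 254.0], 0.95), ([193.0, 386.0], 0.83), ([442.0, 235.0], 0.75)]
(np.float64(1.0), 0.849) (0, None) 27.4083
```

```bash
python3 - <<'E'
from h import *
J=json.load(open("pose.json"));v=J["L"]
leave(v,1.06,5,.1)
p=snapshot("top");q=snapshot("side");print("L after",v,fit([p],v),observe()["time_s"])
R=J["R"];enter(R)
go(R,0);go(R,.12);print(tilt(snapshot("side"),R))
up(R,.12,.98,6,.1)
q=snapshot("side");s=observe();print(s["time_s"],s["wrist_force"].round(2),tilt(q,R))
hold(.8)
fr=[]
for th in(.98,1.08,1.14):
    go(R,th,rate=.05);p=snapshot("top");q=snapshot("side");s=observe();print(s["time_s"],th,tilt(q,R),s["wrist_force"].round(2))
    c=p["pixels"][185:275,330:440];h=cv2.cvtColor(c,cv2.COLOR_RGB2HSV);m=cv2.inRange(h,(0,90,70),(22,255,255));print(m.sum()//255,np.argwhere(m).mean(0) if m.any() else 0)
    fr.append(cv2.resize(c,(396,324),interpolation=2))
fr.append(cv2.resize(cv2.imread("pics/Ltop2.png")[175:265,190:300,::-1],(396,324),interpolation=2))
im=np.vstack([np.hstack(fr[:2]),np.hstack(fr[2:])])[:,:,::-1];cv2.imwrite("pics/R.png",cv2.resize(im,(733,600)))
E
```

```text
L after [0.5676108974788177, 0.1869686183162041, -0.04914800290672976] (array([ 0.56584218,  0.11144147, -0.00565941]), np.float64(0.7330418609757647)) 29.9833
(np.float64(0.14), 0.967)
37.4917 [0.23 1.1  1.  ] (np.float64(0.92), 0.863)
38.6417 0.98 (np.float64(0.92), 0.867) [ 0.38 -0.18  0.23]
0 0
39.05 1.08 (np.float64(1.0), 0.805) [-0.43  0.51 -0.3 ]
0 0
39.4 1.14 (np.float64(1.06), 0.762) [-0.17  0.56  1.15]
0 0
```

View pics/R.png

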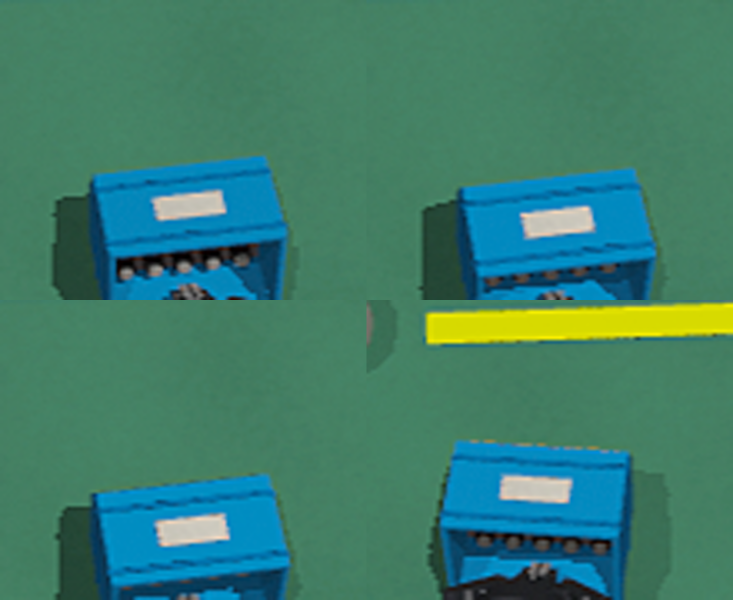

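All four frames look at the far edge from above. The left crate (bottom right) has a thin brownish-orange fringe along its upper edge at composite (465-620, 441), and the right crate shows none. I check that numerically, with the right crate still held.

```bash
python3 - <<'E'
from h import *
J=json.load(open("pose.json"))
def scan(p,v,th,name):
    # redness (R-B) max along columns around the far lower edge
    e=[]
    for y in np.linspace(-.05,.05,15):
        x,z=.1,.024;X=[x*np.cos(th)-z*np.sin(th)-.042,y,x*np.sin(th)+z*np.cos(th)]
        u=proj(p,place(v,np.array([X])))[0].round().astype(int)
        col=p["pixels"][u[1]-6:u[1]+8,u[0]].astype(int);e.append((col[:,0]-col[:,2]).max())
    print(name,e)
p=snapshot("top")
for im,v,th,n in((p["pixels"],J["R"],1.08,"R now"),(cv2.imread("pics/Ltop2.png")[:,:,::-1],J["L"],1.0,"L 1.06"),(cv2.imread("pics/Ltop.png")[:,:,::-1],J["L"],.92,"L .96")):
    q=dict(p);q["pixels"]=im;scan(q,v,th,n)
E
```

```text
R now [np.int64(-22), np.int64(-20), np.int64(-23), np.int64(-23), np.int64(-19), np.int64(-20), np.int64(-21), np.int64(-17), np.int64(-22), np.int64(-21), np.int64(-17), np.int64(-22), np.int64(-21), np.int64(-19), np.int64(-19)]
L 1.06 [np.int64(-24), np.int64(22), np.int64(66), np.int64(-16), np.int64(-24), np.int64(-26), np.int64(-23), np.int64(66), np.int64(-29), np.int64(21), np.int64(-22), np.int64(-24), np.int64(18), np.int64(9), np.int64(-23)]
L .96 [np.int64(-22), np.int64(-24), np.int64(-25), np.int64(-8), np.int64(-23), np.int64(-24), np.int64(-22), np.int64(-23), np.int64(-23), np.int64(-25), np.int64(-21), np.int64(-23), np.int64(-25), np.int64(14), np.int64(-22)]
```

The left crate bears the stamp: its far edge shows orange (R−B up to +66), while the right crate's shows none. I set the right crate down, then push the left one low with open fingers.

```bash
cat >> h.py <<'E'
PHI=.7
def push(x,y,a,z=.03):
    """TCP pose (jaws open) with the fingers' forward edge at x,y,z; tool yaw a"""
    o=ori(a,PHI);M=Ro.from_rotvec(o).as_matrix()
    return np.array([x,y,z])-.011*M[:,0]+(D+.013)*M[:,2],o
def near(v,d): return v[0]+(-.042+d)*np.cos(v[2]),v[1]+(-.042+d)*np.sin(v[2]),v[2]
E
python3 - <<'E'
from h import *
import h
J=json.load(open("pose.json"))
leave(J["R"],1.14,5,.1)
print("R leave",observe()["time_s"])
v,c=fit([snapshot("top")],J["L"]);print("L",v.round(4),c);J["L2"]=v.tolist();json.dump(J,open("pose.json","w"))
for ph in(.7,.6,.5):
    h.PHI=ph;print(ph,[inverse_kinematics(*push(*near(v,d))) is not None for d in(-.05,0,.05,.1)])
    A=push(*near(v,-.05));print(inverse_kinematics(A[0]+[0,0,.17],A[1]) is not None)
E
```

```text
R leave 42.0083
L [ 0.5671  0.1874 -0.0601] 0.01634465257989748
0.7 [False, False, True, True]
True
0.6 [False, True, True, True]
True
0.5 [True, True, True, True]
True
```

```bash
python3 - <<'E'
from h import *
import h
v=np.array(json.load(open("pose.json"))["L2"])
def P(d,ph,xya=None):
    h.PHI=ph; return push(*(xya or near(v,d)))
open_jaws()
A=P(-.03,.5);move_ptp(A[0]+[0,0,.16],A[1]);movel(*A,rate=.15);print(observe()["time_s"])
movel(*P(-.004,.6),rate=.06)
s=near(v,-.004)
for k,ph in((.25,.62),(.5,.65),(.75,.68),(1,.7)):
    x=s[0]+k*(.609-s[0]);y=s[1]+k*(.189-s[1]);a=s[2]+k*(.042-s[2]);movel(*P(0,ph,(x,y,a)),rate=.06)
    w=observe();print(w["time_s"],w["wrist_force"].round(2))
ps=[snapshot("top"),snapshot("side")]
for q in(ps[:1],ps[1:],ps):print(fit(q,(.645,.187,.03)))
cv2.imwrite("pics/push.png",ps[0]["pixels"][:,:,::-1])
E
```

```text
48.4333Traceback (most recent call last):
  File "<stdin>", line 8, in <module>
rig.IKError: the arm cannot follow that straight line within its joint ranges
```

```bash
python3 - <<'E'
from h import *
import h
v=np.array(json.load(open("pose.json"))["L2"])
for d in(-.02,-.01,-.004,.01,.03,.05,.07):
    r=[]
    for ph in np.arange(.4,.76,.02):
        h.PHI=ph
        if inverse_kinematics(*push(*near(v,d))) is not None:r.append(round(ph,2))
    print(d,r[-1])
E
```

```text
-0.02 0.56
-0.01 0.58
-0.004 0.58
0.01 0.62
0.03 0.66
0.05 0.7
0.07 0.74
```

```bash
python3 - <<'E'
from h import *
import h
v=np.array(json.load(open("pose.json"))["L2"])
def P(d,ph,xya=None):
    h.PHI=ph; return push(*(xya or near(v,d)))
movel(*P(-.008,.555),rate=.06)
s=near(v,-.008)
for k,ph in((.25,.58),(.5,.62),(.75,.65),(1,.68)):
    x=s[0]+k*(.609-s[0]);y=s[1]+k*(.189-s[1]);a=s[2]+k*(.042-s[2]);movel(*P(0,ph,(x,y,a)),rate=.06)
    w=observe();print(w["time_s"],w["wrist_force"].round(2))
ps=[snapshot("top"),snapshot("side")]
for q in(ps[:1],ps[1:],ps):print(fit(q,(.645,.187,.03)))
cv2.imwrite("pics/push.png",ps[0]["pixels"][:,:,::-1])
E
```

```text
49.5417 [-0.55  0.05  0.14]
50.1083 [ 0.68  0.08 -0.25]
50.6667 [-0.61 -0.04  0.82]
51.225 [-0.68  0.31  0.15]
(array([0.64502868, 0.18943274, 0.02356688]), np.float64(0.012532029178446535))
(array([0.64906034, 0.18768261, 0.044396  ]), np.float64(0.1281957123213444))
(array([0.64540867, 0.18941907, 0.0228892 ]), np.float64(0.08364635915001584))
```

```bash
python3 - <<'E'
from h import *
import h
h.PHI=.68
movel(*push(.627,.189,.042),rate=.05)
A=push(.585,.189,.042);movel(*A,rate=.15);movel(A[0]+[-.04,0,.15],rate=.2)
J=json.load(open("pose.json"))
p=snapshot("top");print(observe()["time_s"],fit([p],(.66,.19,.03)),fit([p],J["R"]),J["R"])
im=p["pixels"][:,:,::-1];cv2.imwrite("pics/end.png",cv2.resize(im[60:360,80:520],(800,545)))
E
```

```text
53.2417 (array([0.66328264, 0.1898223 , 0.02223226]), np.float64(0.010900245848616597)) (array([ 0.52186867, -0.16680702,  0.1184331 ]), np.float64(0.009698635376105713)) [0.5223102010570795, -0.1667541160566734, 0.11535638558342923]
```

View pics/end.png

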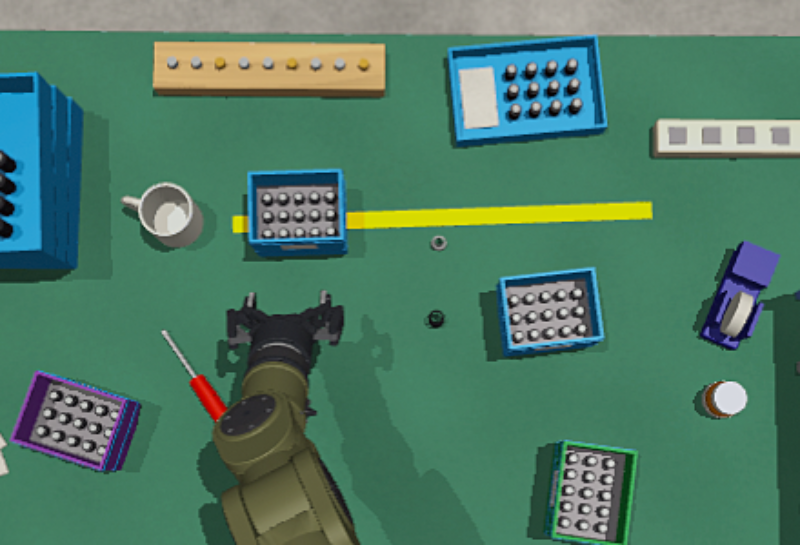

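The stamped crate stands flat across the line (centre ~(297,212) in the crop), within a millimetre of the target. The right crate (~(550,312)) is back where it was, and the bystanders are untouched.

```bash
python3 -c "
from rig import *
hold(.3);print(close_job())"
```

```text
the job is handed in; nothing more can be done
None
```

Job handed in: both crates were tipped, left first, to about 55° (slightly past it for the look) and set back flat. The left crate showed the orange stamp edge and now stands flat across the dispatch line, about 1 mm from centred on it, with the right crate back in place; two early tries at the left crate slipped over its rim without moving it.

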